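Unload the finished relays from the rotary dial and park it

ROBOT

A 6-joint arm with a two-finger parallel gripper is mounted at the origin on a cart in front of the work surface, level with it; the furniture and walls round the work are solid. World frame = base frame: x ahead of the robot, y to its left, z up, the work surface at z = 0. Lengths are in m, angles in rad, forces in N, time in s.
With the tool pointing down it reaches from about 0.35 to 0.8 m from the base axis. Payload 7.3 kg.
Tool frame: the origin (TCP) lies between the finger pads; the fingertips stand 25 mm ahead of it and the grasp point (between the pads) lies 6 mm ahead of it (r.tip_extent is the distance from the TCP to the fingertips, in m); z points along the fingers, y is the line along which they close (so a half turn about z gives the same grasp; the last joint's range is limited). The gripper opens to 85 mm and grips with 20 to 120 N. Pads are 22 mm wide; open, the fingers measure 114 mm over their backs; the gripper's body (76 mm by 85 mm) begins 54 mm behind the grasp point. The pads swing forward as they close: fully open they stand 13 mm farther back than shut.
Start: joints at [0.972, 0.342, 1.524, -0, 1.275, -0.146], TCP at [0.23, 0.472, 0.256] pointing down, gripper open.
Joint ranges: [-2.53, 2.53], [-0.77, 2.02], [0.04, 2.7], [-1, 4.14], [0.28, 2.66], [-3.11, 3.11]. Speed limits (rad/s): [2.57, 2.57, 3.14, 3.14, 3.14, 3.14].

INTERFACE

Orientations are given as a unit quaternion [x, y, z, w].
In Python, from workcell import r, command_gripper, optics gives the robot as it stands. The module is installed in compiled form; this text tells all that it offers. Calls block until the motion is done:
- r.reach(position, orientation): joint-space move of the TCP to a pose.
- r.move_straight(position, orientation=None, speed=0.15, max_force=None): straight line of the TCP; orientation=None keeps the orientation; speed is the mean speed in m/s. With max_force (N) it stops when the force on the tool has changed by that much, and returns True; else False.
- r.movej(angles): joint-space move.
- command_gripper(opening, force=None): finger opening in m; force is the grip in N (None keeps the last); returns when the fingers have stopped.
- r.hold(seconds).
- r.solve_ik(position, orientation): joint angles nearest the present ones, or None.
- r.read_state(): the state.
- optics.get_image(name): name is "scene" or "top"; returns (picture, depth): 384x512x3 uint8, red, green, blue; 384x512 float32, m along the optical axis (not along the pixel's ray), 0 where there is no reading.
- optics.camera_model(name): a dict with "K" (3x3 intrinsics, pixels), "R" (3x3) and "t" (3): a world point X has camera coordinates R X + t. Camera axes: x right, y down, z forward; pixel columns grow to the right and rows downward; lengths in m; the calibration is good to about 2 mm. A picture is of the moment at which its call begins. camera_model takes no time and is no camera call.
A pose or a line that the arm cannot do raises r.PlanningError and nothing moves.
- r.finish_job(): hands the job in; it is judged then, once.
The state is a dict: "time_s": time; "joint_positions": joint angles; "dq": joint speeds; "tau": joint torques, N m; "eef_pos": TCP position; "eef_rot": TCP orientation; "contact_force": force on the tool from outside, world axes, zero at the start; "torque": the same for the moment, N m; "grip_width": finger opening in m; "grip_force": force on a finger pad.
Only numpy, scipy, OpenCV 4.12 (cv2) and the standard library are available. Lean on these libraries where they do the work, as an engineer would, in place of code of your own. Each camera call takes 0.05 s, during which the arm holds its last target. There are 200 camera calls.

TASK

Unload the rotary fixture: turn the dial with the star wheel, spoke by spoke, to bring each puck that carries a finished relay to the gate, draw it out along its T-slot onto the landing, lift it off and put it in the black tray on the bench. Leave the empty pucks in the dial and the tools lying about alone, and finish with the dial parked: the red-marked slot at the gate.

Things in the scene. Friction and masses are not known exactly. Their poses are not given: they have to be found in the camera images.
- fixture: the rotary fixture, fixed to the bench: a grey casting (plate top at z = 13 mm) with a dial and a star wheel. Origin: on the dial's axis at bench level; gate and landing lie on its -x side, towards the robot; z up. In this frame the star wheel's axis is at (-90, -215) mm. A fixed blue ring, flush with the dial's top, inner radius 107.5 mm, closes the ends of the dial's slots everywhere but at the gate
- dial (a joint): turn of the dial, rad, counter-clockwise from above positive; no stops, no clicks, stays where left. Aluminium disc 210 mm across, top at z = 45.5 mm, six radial T-slots 60 deg apart, open at the rim; at 0 and each multiple of pi/3 a slot points straight at the gate. Slot: 16 mm wide between lips (z 39.5 to 45.5 mm), 33 mm below them, floor at z = 30 mm. Held by friction, hard to turn but by the star wheel
- star_wheel (a joint): turn of the star wheel, rad, counter-clockwise from above positive, no stops. Five round spokes, 10 mm thick, 72 deg apart, with 19 mm black balls at radius 77 mm, on a hub of radius 21 mm (top z = 76 mm). At 0 one spoke points along the fixture's -x. A belt couples it: dial angle = 5/12 wheel angle, same sense, so two spoke pitches move the dial one slot. Needs about 7 N at radius 55 mm
- wheel_axis (a point): on the star wheel's vertical axis, at mid-height of the spokes (z = 62 mm). Below the spokes: a boss of radius 32 mm, top z = 40 mm, else only the plate. A blue hood (top z = 89 mm) covers the wheel's far half, from 14 mm beyond the axis towards the fixture's +x: spokes can be reached on the -x side only
- gate (a point): middle of the gate, on the dial's rim (105 mm from the dial's axis) at the height of the dial's top: the one gap in the ring, 41 mm wide, beside it two small red marks on the ring. A slot that points here goes on, beyond the gate, as an open landing without lips
- landing (a point): on the landing, an aluminium shelf at the height of the slots' floor (z = 30 mm), 140 mm from the dial's axis: a puck standing here is clear of the slot's lips (as it is from 126 mm on) and lifts straight off. 44 mm wide between rims 6 mm high; it ends with such a rim 169 mm from the dial's axis
- home_mark (a point): on the dial's rim (105 mm from its axis, height of the dial's top) at the end of the slot marked red: red bars on both sides of that slot and on the hub
- tray: loose black transport tray, 120 x 210 mm outside (its x and y), walls 4 mm thick and 20 mm high, floor 5 mm above its underside. Origin: centre of the underside, z up
- relay_puck_0_mid (a point): T-foot puck: round foot (30 mm across, 8 mm high), round neck (14 mm), black body 26 mm (its x) x 32 mm (its y) from 17 to 47 mm above its underside; 0.14 kg, free to slide and turn in its slot. Point: middle of the body, 32 mm above the underside; z up. A finished white relay (12 x 28 mm) stands in the body's nest and sticks out 10 mm above it, to 57 mm. None if there is no such puck
- relay_puck_1_mid (a point): T-foot puck: round foot (30 mm across, 8 mm high), round neck (14 mm), black body 26 mm (its x) x 32 mm (its y) from 17 to 47 mm above its underside; 0.14 kg, free to slide and turn in its slot. Point: middle of the body, 32 mm above the underside; z up. A finished white relay (12 x 28 mm) stands in the body's nest and sticks out 10 mm above it, to 57 mm. None if there is no such puck
- relay_puck_2_mid (a point): T-foot puck: round foot (30 mm across, 8 mm high), round neck (14 mm), black body 26 mm (its x) x 32 mm (its y) from 17 to 47 mm above its underside; 0.14 kg, free to slide and turn in its slot. Point: middle of the body, 32 mm above the underside; z up. A finished white relay (12 x 28 mm) stands in the body's nest and sticks out 10 mm above it, to 57 mm. None if there is no such puck
- relay_puck_3_mid (a point): T-foot puck: round foot (30 mm across, 8 mm high), round neck (14 mm), black body 26 mm (its x) x 32 mm (its y) from 17 to 47 mm above its underside; 0.14 kg, free to slide and turn in its slot. Point: middle of the body, 32 mm above the underside; z up. A finished white relay (12 x 28 mm) stands in the body's nest and sticks out 10 mm above it, to 57 mm. None if there is no such puck
- empty_puck_0_mid (a point): T-foot puck: round foot (30 mm across, 8 mm high), round neck (14 mm), black body 26 mm (its x) x 32 mm (its y) from 17 to 47 mm above its underside; 0.14 kg, free to slide and turn in its slot. Point: middle of the body, 32 mm above the underside; z up. Its nest is empty. None if there is no such puck
- empty_puck_1_mid (a point): T-foot puck: round foot (30 mm across, 8 mm high), round neck (14 mm), black body 26 mm (its x) x 32 mm (its y) from 17 to 47 mm above its underside; 0.14 kg, free to slide and turn in its slot. Point: middle of the body, 32 mm above the underside; z up. Its nest is empty. None if there is no such puck
- marker: bystander: white and red marker pen, 135 mm long
- insulating_tape: bystander: black roll of tape, 60 mm across, 19 mm high

How it is judged:
On the way:
1. the star wheel is pushed round by its spokes (contact force between anything else and star_wheel above 0.5 N and (velocity of joint star_wheel above 0.1 rad/s or velocity of joint star_wheel below -0.1 rad/s)), for 0.05 s.
At the end, for the whole second after the job is handed in: Every puck with a relay rests in the tray (middle inside its walls, less than 45 mm above its underside, so on no other puck); every empty puck stands upright in its slot; the red-marked slot's end is within 10 mm of the middle of the gate, the dial at rest; the tray lies flat (x of relay_puck_0_mid in the frame of tray between -0.055 and 0.055 m and y of relay_puck_0_mid in the frame of tray between -0.1 and 0.1 m and z of relay_puck_0_mid in the frame of tray between 0 and 0.045 m and x of relay_puck_1_mid in the frame of tray between -0.055 and 0.055 m and y of relay_puck_1_mid in the frame of tray between -0.1 and 0.1 m and z of relay_puck_1_mid in the frame of tray between 0 and 0.045 m and x of relay_puck_2_mid in the frame of tray between -0.055 and 0.055 m and y of relay_puck_2_mid in the frame of tray between -0.1 and 0.1 m and z of relay_puck_2_mid in the frame of tray between 0 and 0.045 m and x of relay_puck_3_mid in the frame of tray between -0.055 and 0.055 m and y of relay_puck_3_mid in the frame of tray between -0.1 and 0.1 m and z of relay_puck_3_mid in the frame of tray between 0 and 0.045 m and horizontal distance between each of empty_puck_0_mid, empty_puck_1_mid and fixture below 0.098 m and height (world z) of each of empty_puck_0_mid, empty_puck_1_mid below 0.068 m and angle between each of empty_puck_0_mid, empty_puck_1_mid's own z axis and vertical below 0.15 rad and horizontal distance between home_mark and gate below 0.01 m and angle between tray's own z axis and vertical below 0.1 rad and velocity of joint dial between -0.05 and 0.05 rad/s); the robot touches nothing.
It fails at once if a bystander (marker or tape) is pushed more than 40 mm from its place (distance of any of marker, insulating_tape from where it was at the start of the episode above 0.04 m).
It fails at once if an empty puck leaves the dial (horizontal distance between any of empty_puck_0_mid, empty_puck_1_mid and fixture above 0.125 m).
Of relay_puck_0, relay_puck_1, relay_puck_2, relay_puck_3 only 3 to 4 are there at a start; the rules pass over those that are not, and their reading is None.
Of empty_puck_0, empty_puck_1 only 1 to 2 are there at a start; the rules pass over those that are not, and their reading is None.
At some moment in a run one of tray may be knocked a few centimetres aside while the robot is not near it.
Once in a run the grip may slacken for a moment while it holds something.
It also fails if it takes over 210 s, if anything falls off the work surface, if the arm or the gripper's body presses on something with over 40 N, if the wrist force passes 120 N, or if a joint passes its speed limit or range.

## Working session

There is one attempt and no reset: what is moved stays moved. The work goes in short steps, each a Python script; the robot and the scene stay as the last script left them, time stands still between calls to the robot, and variables do not carry over. Pictures are saved under pics/ and viewed, at most 14 in all, crops included, and the job is handed in when it is done.

```bash
mkdir -p pics; python3 - <<'E'
from workcell import r, optics
import cv2, numpy as np
for n in("top","scene"):
    p,d=optics.get_image(n); cv2.imwrite(f"pics/{n}0.png",p[:,:,::-1]); np.savez(f"{n}0.npz",p=p,d=d)
    m=optics.camera_model(n); print(n,m["K"],m["R"],m["t"], -m["R"].T@m["t"])
print(r.read_state())
E
```

```text
top [[496.79560427   0.         260.20145633]
 [  0.         496.79560427 184.64506986]
 [  0.           0.           1.        ]] [[-2.76440558e-02 -9.99611003e-01 -3.69452862e-03]
 [-9.89928391e-01  2.78892656e-02 -1.38794700e-01]
 [ 1.38843747e-01 -1.79529660e-04 -9.90314284e-01]] [0.2216492  0.5362218  1.56345688] [0.31987226 0.20688883 1.62355731]
scene [[350.40008884   0.         254.85983997]
 [  0.         350.40008884 191.74986522]
 [  0.           0.           1.        ]] [[-0.76799159 -0.64033612 -0.01259297]
 [-0.31469019  0.39440515 -0.863374  ]
 [ 0.55781629 -0.65910108 -0.50440733]] [0.53750657 0.16772809 1.08717499] [-0.140861    0.99459026  0.6999599 ]
{'time_s': 0.1, 'joint_positions': array([ 9.72005841e-01,  3.42640647e-01,  1.52491347e+00,  9.28484197e-06,
        1.27541341e+00, -1.45992711e-01]), 'dq': array([ 8.89892404e-04, -1.07051276e-03, -2.19321634e-03, -7.81206749e-05,
        3.32886935e-04, -2.03559889e-03]), 'tau': array([ 1.87744896e-03, -4.34448230e+01, -2.46491128e+01, -1.19273323e-04,
        4.66928803e-03, -8.25316306e-06]), 'eef_pos': array([0.22946862, 0.47183657, 0.25570467]), 'eef_rot': array([ 2.24471038e-01,  9.74480518e-01, -6.38707454e-04, -2.54257232e-04]), 'contact_force': array([ 0.47813463,  0.33953114, -0.616397  ]), 'torque': array([-0.0423715 , -0.02869956, -0.01384861]), 'grip_force': 0.0, 'grip_width': 0.08530020279114768}
```

View pics/top0.png

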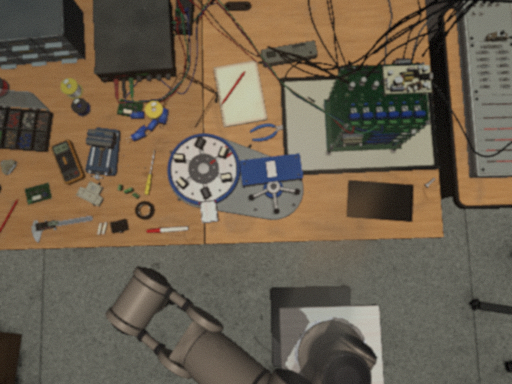

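View pics/scene0.png

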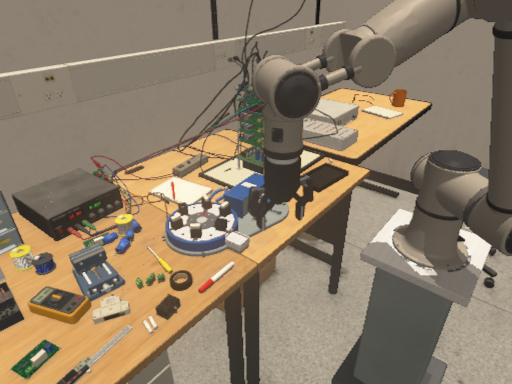

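```bash
cat > h.py <<'E'
import numpy as np, cv2
from workcell import r, command_gripper, optics
def ray(n,px,z):
    m=optics.camera_model(n); px=np.atleast_2d(px).astype(float)
    d=np.c_[px,np.ones(len(px))]@np.linalg.inv(m["K"]).T@m["R"]
    c=-m["R"].T@m["t"]
    return c+d*((z-c[2])/d[:,2])[:,None]
def proj(n,X):
    m=optics.camera_model(n); q=(np.atleast_2d(X)@m["R"].T+m["t"])@m["K"].T
    return q[:,:2]/q[:,2:]
E
python3 - <<'E'
from h import *
p=np.load("top0.npz")["p"]
c=cv2.resize(p[120:228,160:312],None,fx=5,fy=5,interpolation=cv2.INTER_CUBIC); cv2.imwrite("pics/c1.png",c[:,:,::-1])
s=np.load("scene0.npz")["p"]
c=cv2.resize(s[180:260,150:300],None,fx=5,fy=5,interpolation=cv2.INTER_CUBIC); cv2.imwrite("pics/c2.png",c[:,:,::-1])
hsv=cv2.cvtColor(p,cv2.COLOR_RGB2HSV)
blue=cv2.inRange(hsv,(100,100,40),(130,255,255)); blue[:,:160]=0; blue[:,312:]=0; blue[:125]=0
n,l,st,ce=cv2.connectedComponentsWithStats(blue)
for i in range(1,n):
    if st[i,4]>50: print(st[i],ce[i])
ys,xs=np.where((blue>0)&(np.arange(512)[None]<241))
W=ray("top",np.c_[xs,ys],.0455); (cx,cy),R=cv2.minEnclosingCircle(W[:,:2].astype(np.float32)); print("ring",cx,cy,R)
# tray
dark=((p.max(2)<60)*255).astype(np.uint8); dark[:,:335]=0;dark[:,430:]=0;dark[:170]=0;dark[228:]=0
cs,_=cv2.findContours(dark,0,2); k=max(cs,key=cv2.contourArea); 
b=cv2.boxPoints(cv2.minAreaRect(k)); print("tray",b, ray("top",b,.015).round(4).tolist(), ray("top",b.mean(0),.012))
for nme,px in(("wheel",(275.5,193)),("landing",(209,212)),("tape",(145,210)),("marker",(167,230)),("edge",(300,240))): print(nme,ray("top",px,.0))
E
```

```text
[ 172  134  131   68 1456] [262.74175824 168.42582418]
[168 156  29  48  90] [178.07777778 186.08888889]
ring 0.598343014717102 0.3851177394390106 0.11755075305700302
tray [[370.4566  218.49811]
 [372.0113  182.73962]
 [412.5     184.5    ]
 [410.9453  220.25848]] [[0.4248, -0.147, 0.015], [0.5414, -0.1589, 0.015], [0.5319, -0.2906, 0.015], [0.4154, -0.2774, 0.015]] [[ 0.47836674 -0.21926451  0.012     ]]
wheel [[0.51831782 0.15702083 0.        ]]
landing [[0.46176551 0.37676667 0.        ]]
tape [[0.47420757 0.58656019 0.        ]]
marker [[0.4067841  0.51449537 0.        ]]
edge [[0.36235824 0.08238561 0.        ]]
```

View pics/c1.png

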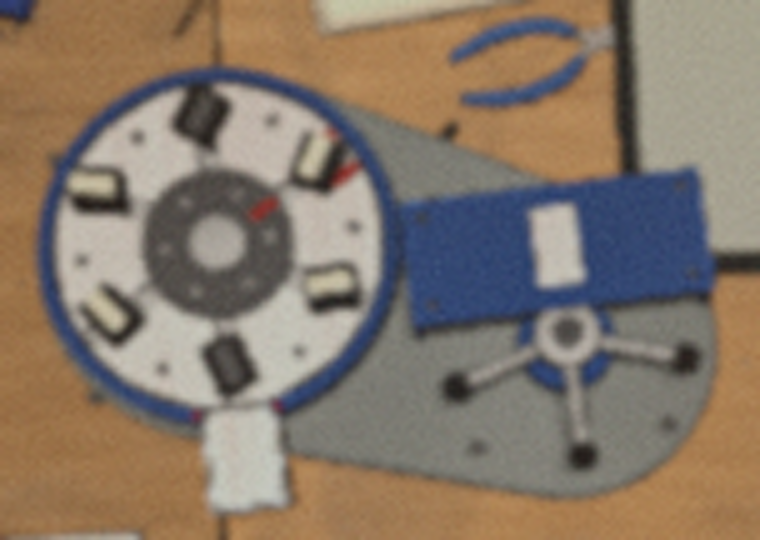

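View pics/c2.png

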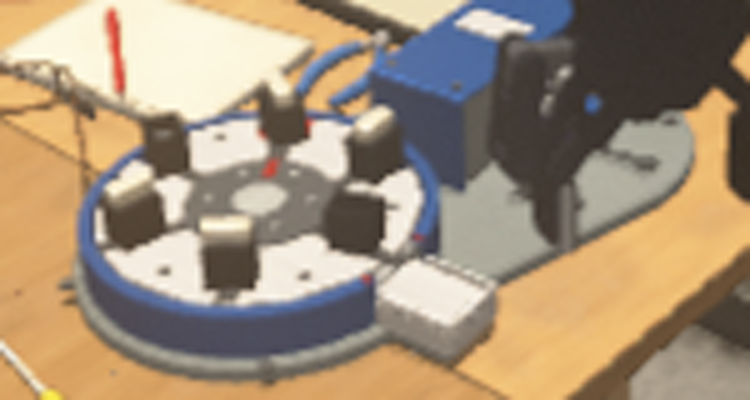

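```bash
cat >> h.py <<'E'
from scipy.optimize import least_squares
def tray_pose(p):
    v=p.max(2).astype(int); m=((v<75)&(p.max(2).astype(int)-p.min(2)<35)).astype(np.uint8)*255
    m[:,:325]=0;m[:,436:]=0;m[:176]=0;m[236:]=0
    m=cv2.morphologyEx(m,cv2.MORPH_CLOSE,np.ones((3,3)))
    k=max(cv2.findContours(m,0,2)[0],key=cv2.contourArea).reshape(-1,2)
    W=ray("top",k,.018)[:,:2].astype(np.float32); (c,s,a)=cv2.minAreaRect(W)
    if s[0]>s[1]: a+=90   # a: direction of short side (tray x)
    a=(a+90)%180-90
    return np.array(c),s,np.deg2rad(a)
E
python3 - <<'E'
from h import *
p=np.load("top0.npz")["p"]; f=p.astype(np.float32)
print("tray",tray_pose(p))
# ring inner edge: blue-minus-red crossing along radial world rays
bl=f[:,:,2]-f[:,:,0]
c0=np.array([.598,.385]); pts=[]
for a in np.arange(0,360,3):
    rr=np.arange(.095,.125,.0005); t=np.deg2rad(a)
    X=np.c_[c0[0]+rr*np.cos(t),c0[1]+rr*np.sin(t),np.full(len(rr),.0455)]
    q=proj("top",X).astype(np.float32); s=cv2.remap(bl,q[None,:,0],q[None,:,1],cv2.INTER_LINEAR)[0]
    i=np.where(s>25)[0]
    if len(i) and s.max()>40: pts.append(X[i[0],:2])
pts=np.array(pts)
fit=least_squares(lambda v:np.hypot(*(pts-v[:2]).T)-v[2],[*c0,.1075],loss="soft_l1",f_scale=.002); print("dial",fit.x,len(pts)); D=fit.x[:2]
# balls
m=((p.max(2)<62)*255).astype(np.uint8); m[:,:240]=0;m[:,305:]=0;m[:190]=0;m[218:]=0
n,l,st,ce=cv2.connectedComponentsWithStats(m); B=[]
for i in range(1,n):
    if 6<st[i,4]<60: 
        print(st[i],ce[i]); 
B=[ce[i] for i in range(1,n) if 6<st[i,4]<60]
W=ray("top",B,.062)[:,:2]; print(W)
def res(v):
    x,y,yaw,w=v; R=np.array([[np.cos(yaw),-np.sin(yaw)],[np.sin(yaw),np.cos(yaw)]])
    A=np.array([x,y])+R@[-.09,-.215]; e=[(x-D[0])*3,(y-D[1])*3]
    for b in W:
        d=b-A; ph=np.arctan2(d[1],d[0])-yaw-np.pi-w; P=2*np.pi/5; k=np.round(ph/P)*P
        e+=list(d-.077*np.array([np.cos(yaw+np.pi+w+k),np.sin(yaw+np.pi+w+k)]))
    return e
fit=least_squares(res,[*D,-.1*-1,0]); print("fixture",fit.x,np.abs(fit.fun).max())
for y0 in(-.2,0,.2):
    g=least_squares(res,[*D,y0,0]); print(g.x,g.cost)
E
```

```text
tray (array([ 0.48264194, -0.18095423]), (0.2072625607252121, 0.1163766160607338), np.float64(-0.10434145308681401))
dial [0.59975139 0.38916204 0.10827574] 99
[295 190   4   4  14] [296.71428571 191.64285714]
[249 195   5   5  18] [250.72222222 197.16666667]
[274 209   5   4  16] [276.  210.5]
[[0.51317962 0.09163762]
 [0.49967135 0.23768297]
 [0.45517899 0.15912341]]
fixture [ 0.59976149  0.38919455  0.09544677 -0.00191075] 0.0011813594304706243
[ 0.59886995  0.38791466 -0.21872471  0.00400006] 0.0026810065631814772
[ 0.59976148  0.38919455  0.09544678 -0.00191083] 1.1417076412237638e-06
[ 0.59976148  0.38919455  0.09544678 -0.00191084] 1.1417076412346121e-06
```

```bash
cat >> h.py <<'E'
FX=np.array([.59976,.38919]); YAW=.09545
def fx(x,y,z):
    c,s=np.cos(YAW),np.sin(YAW); return np.array([FX[0]+c*x-s*y,FX[1]+s*x+c*y,z])
AX=fx(-.09,-.215,0)
def quat(a):  # tool down, tool x along world angle a
    return np.array([np.cos(a/2),np.sin(a/2),0,0])
def spoke(phi,z,rad=.053,flip=0):
    a=YAW+np.pi+phi
    return AX+np.array([rad*np.cos(a),rad*np.sin(a),z]), quat(a+flip)
ZW=.071
def turn(d0,d1,n=9,flip=0):
    """carry spoke from d0 to d1 degrees (0 = towards -x of fixture)"""
    ph=np.deg2rad(np.linspace(d0,d1,n+1))
    command_gripper(.018,25)
    P,q=spoke(ph[0],.14,flip=flip); r.reach(P,q)
    if r.move_straight(spoke(ph[0],ZW)[0],q,speed=.12,max_force=12): print("CONTACT on descent",r.read_state()["eef_pos"]); return False
    command_gripper(.013)
    for a in ph[1:]:
        P,q=spoke(a,ZW,flip=flip)
        if r.move_straight(P,q,speed=.1,max_force=45): print("FORCE",np.rad2deg(a),r.read_state()["contact_force"]); return False
    command_gripper(0.0,25); w=r.read_state()["grip_width"]
    command_gripper(.018)
    r.move_straight(spoke(ph[-1],.14)[0],q,speed=.2); print("turned, w",w,"t",r.read_state()["time_s"])
    return True
def snap(name):
    p,d=optics.get_image(name); return p
E
python3 - <<'E'
from h import *
from scipy.spatial.transform import Rotation as R
print(R.from_quat(quat(.3)).as_matrix().round(3))
for flip in (0,np.pi):
    print(flip)
    for d in (-72,-36,0,36,72):
        s=r.solve_ik(*spoke(np.deg2rad(d),ZW,flip=flip)); print(d,None if s is None else s.round(2))
for a in (0,np.pi/2,np.pi): print(r.solve_ik(fx(-.14,0,.075),quat(YAW+a)), r.solve_ik(np.array([.48,-.18,.05]),quat(a-.1)))
E
```

```text
[[ 0.955  0.296  0.   ]
 [ 0.296 -0.955  0.   ]
 [ 0.     0.    -1.   ]]
0
-72 [ 0.26  0.6   1.67 -0.    0.87 -0.15]
-36 [ 0.23  0.56  1.76 -0.    0.82 -0.81]
0 [ 0.17  0.54  1.81 -0.    0.8  -1.49]
36 [ 0.11  0.54  1.8  -0.    0.8  -2.18]
72 [ 0.07  0.57  1.73 -0.    0.84 -2.85]
3.141592653589793
-72 [ 0.26  0.6   1.67 -0.    0.87  2.99]
-36 [ 0.23  0.56  1.76 -0.    0.82  2.34]
0 [ 0.17  0.54  1.81 -0.    0.8   1.65]
36 [ 0.11  0.54  1.8  -0.    0.8   0.96]
72 [ 0.07  0.57  1.73 -0.    0.84  0.29]
[ 5.55728771e-01  6.56978713e-01  1.54030533e+00 -4.44089210e-16
  9.44308610e-01  2.03107510e+00] [-5.08360337e-01  5.83198408e-01  1.79727732e+00 -4.44089210e-16
  7.61116921e-01  1.16243599e+00]
[ 5.55728771e-01  6.56978713e-01  1.54030533e+00 -4.44089210e-16
  9.44308610e-01  4.60278771e-01] [-5.08360337e-01  5.83198408e-01  1.79727732e+00 -4.44089210e-16
  7.61116921e-01 -4.08360337e-01]
[ 5.55728771e-01  6.56978713e-01  1.54030533e+00 -4.44089210e-16
  9.44308610e-01 -1.11051756e+00] [-5.08360337e-01  5.83198408e-01  1.79727732e+00 -4.44089210e-16
  7.61116921e-01 -1.97915666e+00]
```

```bash
cat > t1.py <<'E'
from h import *
print(turn(72,-72))
r.movej([0.972,0.342,1.524,0,1.275,-0.146])
print(r.read_state()["time_s"])
p=snap("top"); np.save("p1.npy",p)
cv2.imwrite("pics/c3.png",cv2.resize(p[120:228,160:312],None,fx=5,fy=5,interpolation=cv2.INTER_CUBIC)[:,:,::-1])
E
python3 t1.py
```

```text
turned, w 0.009291309631849091 t 8.8667
True
10.3417
```

View pics/c3.png

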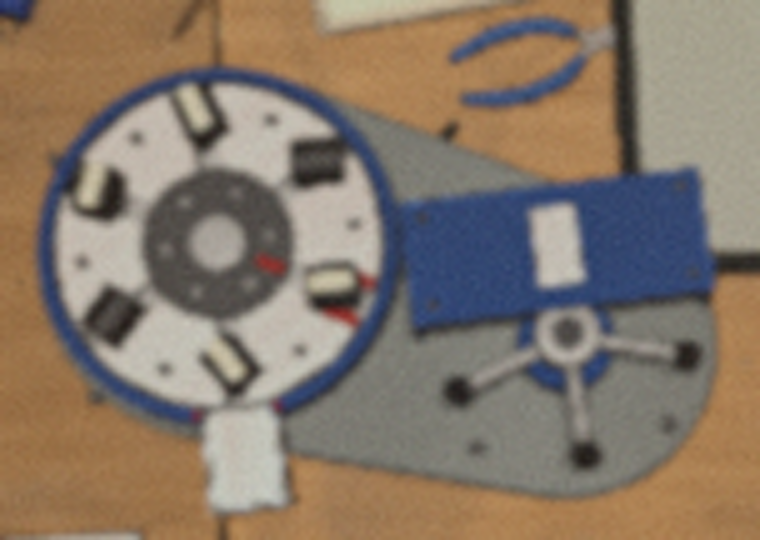

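```bash
cat >> h.py <<'E'
def relay(p,rmin=.05,rmax=.105,show=False):
    """relay in the gate slot: centre in fixture frame (x,y) and long-axis angle (fixture frame)"""
    S=.0005; xs=np.arange(-rmax,-rmin,S); ys=np.arange(-.032,.032,S)
    G=np.array([fx(x,y,.087) for x in xs for y in ys]); q=proj("top",G).astype(np.float32).reshape(len(xs),len(ys),2)
    w=cv2.remap(p,q[:,:,0],q[:,:,1],cv2.INTER_CUBIC).astype(int)
    m=((w[:,:,0]-w[:,:,2]>27)&(w[:,:,0]>115)).astype(np.uint8)
    n,l,st,ce=cv2.connectedComponentsWithStats(m)
    if n<2: return None
    i=1+st[1:,4].argmax(); k=np.argwhere(l==i).astype(np.float32)*S
    c,s,a=cv2.minAreaRect(k)
    C=np.cov(k.T); ev,V=np.linalg.eigh(C); v=V[:,1]
    if show: cv2.imwrite(show,cv2.resize(np.vstack([w.astype(np.uint8)[:,:,::-1],cv2.merge([m*255]*3)]),None,fx=2,fy=2))
    mu=k.mean(0)
    return mu+[-rmax,-.032], np.arctan2(v[1],v[0]), 4*np.sqrt(ev)*.866
E
python3 - <<'E'
from h import *
p=np.load("p1.npy"); print(relay(p,show="pics/r1.png")); print(p[190:198,200:212,0].astype(int)-p[190:198,200:212,2]); print(p[190:198,200:212,0])
E
```

```text
(array([-0.08150973, -0.00139932]), np.float64(-2.5178605734018094), array([0.0101899, 0.0259226]))
[[12 21 33 36 31 32 21 12  8 11 15 15]
 [12 19 30 35 36 33 26 18 17 10 10 17]
 [14 13 20 29 31 34 34 31 23 11  8 15]
 [14 13 14 20 28 33 34 33 30 21 12 10]
 [16 16 16 13 20 29 33 31 31 24 12 11]
 [16 18 18 12 13 20 27 24 23 15 11 11]
 [17 20 16 13 14 13 17 18 13 11 14 15]
 [21 16 15 16 15 13 12  9 11 12 14 14]]
[[147 154 180 194 191 184 144  93  72 110 153 181]
 [117 108 147 180 195 195 172 128  79  76 116 163]
 [120  85 104 152 184 196 188 163 115  74  79 134]
 [156 109  91 121 163 189 196 188 150  93  62  87]
 [183 150 110  96 132 178 198 188 151  99  62  85]
 [192 181 152 103 102 140 168 154 121  80  82 128]
 [191 197 175 145  97  89 111  98  79  86 129 173]
 [198 193 192 169 124  75  61  52  70 116 166 188]]
```

View pics/r1.png

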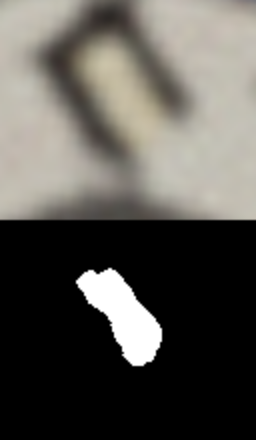

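```bash
cat >> h.py <<'E'
T=lambda: round(r.read_state()["time_s"],1)
W=lambda: round(r.read_state()["grip_width"],4)
def draw(rel):
    """grip puck at gate slot, square it up, drag to landing, grip, lift"""
    (x,y),lo,_=rel; a0=YAW+lo%np.pi; a1=YAW+np.pi/2
    command_gripper(.052,25)
    r.reach(fx(x,0,.15),quat(a0))
    if r.move_straight(fx(x,0,.075),speed=.12,max_force=10): print("contact on descent"); return False
    command_gripper(0.0,25); w1=W()
    r.move_straight(fx(x,0,.0755),quat(a1),speed=.03)
    command_gripper(.033)
    if r.move_straight(fx(-.143,0,.0755),quat(a1),speed=.06,max_force=25): print("drag force",r.read_state()["contact_force"]); return False
    command_gripper(0.0,40); w2=W()
    r.move_straight(fx(-.143,0,.17),speed=.12); print("widths",w1,w2,W(),"t",T())
    return W()>.02
def place(yt):
    p=snap("top"); c,s,ax=tray_pose(p); print("tray",c.round(4),np.round(s,3),round(ax,3))
    t=np.array([*(c+yt*np.array([-np.sin(ax),np.cos(ax)])),0]); q=quat(ax+np.pi/2)
    r.move_straight(t+[0,0,.17],q,speed=.3); print("w",W())
    r.move_straight(t+[0,0,.075],speed=.2); print("w",W())
    print("touch",r.move_straight(t+[0,0,.0515],speed=.04,max_force=8),r.read_state()["eef_pos"][2],"w",W())
    command_gripper(.045); r.move_straight(t+[0,0,.16],speed=.2); print("t",T())
E
python3 - <<'E'
from h import *
p=np.load("p1.npy"); print(draw(relay(p)))
p=snap("scene"); cv2.imwrite("pics/s1.png",cv2.resize(p[130:330,150:400],None,fx=2.5,fy=2.5)[:,:,::-1])
E
```

```text
widths 0.0259 0.0253 0.0254 t 16.9
True
```

View pics/s1.png

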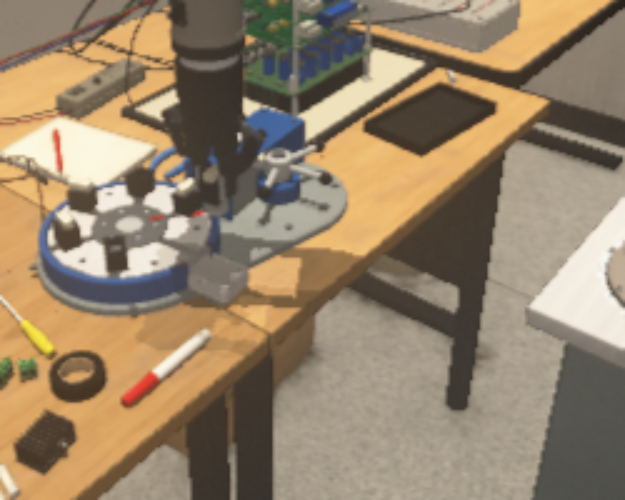

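```bash
python3 - <<'E'
from h import *
place(-.069)
print(turn(-72,72) and turn(-72,72))
r.movej([0.972,0.342,1.524,0,1.275,-0.146])
p=snap("top"); np.save("p2.npy",p); print(T(),relay(p,show="pics/r2.png"))
cv2.imwrite("pics/c4.png",cv2.resize(p[120:240,160:440],None,fx=2.8,fy=2.8,interpolation=cv2.INTER_CUBIC)[:,:,::-1])
E
```

```text
tray [ 0.4824 -0.181 ] [0.207 0.116] -0.099
w 0.0252
w 0.0251
touch False 0.05147511035264447 w 0.0251
t 21.7
turned, w 0.00878706301549181 t 29.5583
turned, w 0.009134450024124666 t 37.8917
True
40.2 (array([-0.08191298,  0.00094073]), np.float64(1.7156198400387537), array([0.01056623, 0.02486656]))
```

View pics/c4.png

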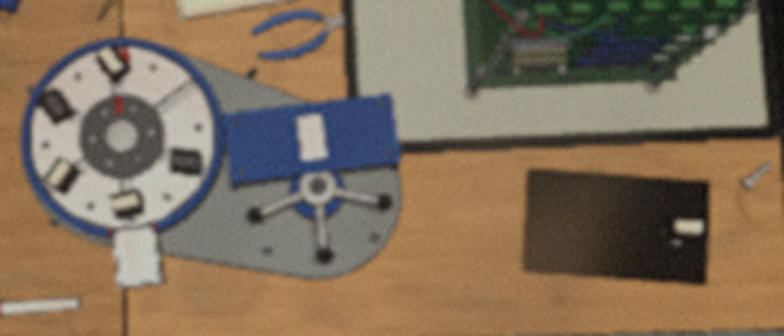

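```bash
python3 - <<'E'
from h import *
import sys
if not draw(relay(np.load("p2.npy"))): sys.exit("draw failed")
place(-.023)
print(turn(-72,72))
r.movej([0.972,0.342,1.524,0,1.275,-0.146])
p=snap("top"); np.save("p3.npy",p); print(T(),relay(p,show="pics/r2.png"))
cv2.imwrite("pics/c5.png",cv2.resize(p[120:240,160:440],None,fx=2.8,fy=2.8,interpolation=cv2.INTER_CUBIC)[:,:,::-1])
E
```

```text
widths 0.0255 0.0256 0.0257 t 45.9
tray [ 0.4824 -0.181 ] [0.207 0.117] -0.099
w 0.0253
w 0.0253
touch False 0.051459401454102834 w 0.0254
t 50.4
turned, w 0.008732026978158787 t 58.1
True
60.5 (array([-0.08335644,  0.00024127]), np.float64(-2.848139484936506), array([0.00944514, 0.02407046]))
```

View pics/c5.png

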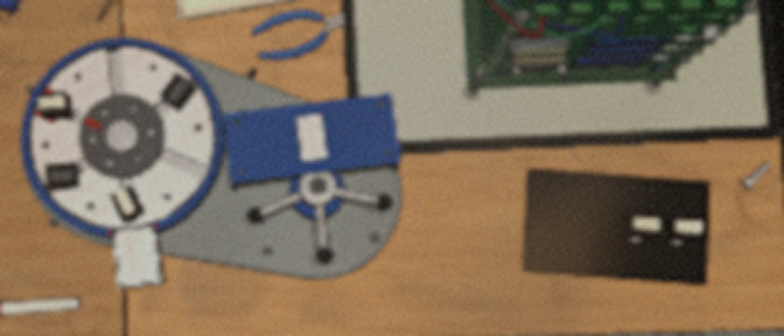

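Two relays are in the tray at about (647,224) and (688,227). The third is at the gate, at about (127,204), and the red slot is at upper left. I'll draw this one, place it, then turn two slots.

```bash
python3 - <<'E'
from h import *
import sys
if not draw(relay(np.load("p3.npy"))): sys.exit("draw failed")
place(.023)
print(turn(-72,72) and turn(-72,72))
r.movej([0.972,0.342,1.524,0,1.275,-0.146])
p=snap("top"); np.save("p4.npy",p); print(T(),relay(p,show="pics/r2.png"))
cv2.imwrite("pics/c6.png",cv2.resize(p[120:240,160:440],None,fx=2.8,fy=2.8,interpolation=cv2.INTER_CUBIC)[:,:,::-1])
E
```

```text
widths 0.0255 0.0253 0.0253 t 67.6
tray [ 0.4823 -0.181 ] [0.207 0.116] -0.1
w 0.0251
w 0.0251
touch False 0.05145494500354609 w 0.0253
t 71.9
turned, w 0.008713930929990343 t 79.525
turned, w 0.0089028382211362 t 87.8583
True
90.2 (array([-0.0817105 ,  0.00028441]), np.float64(-2.600520528438487), array([0.01025219, 0.02377882]))
```

View pics/c6.png

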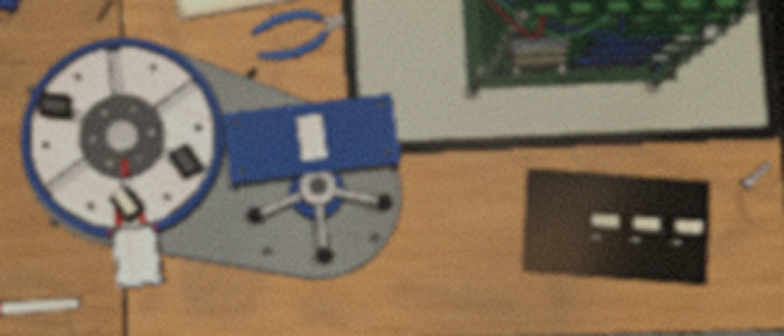

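The red slot is at the gate with the last relay in it, at about (126,203). Three relays stand in the tray. I'll draw and place the last one, then verify.

```bash
python3 - <<'E'
from h import *
import sys
if not draw(relay(np.load("p4.npy"))): sys.exit("draw failed")
place(.069)
r.reach(np.array([.2295,.4718,.2557]),quat(2*np.arctan2(.97448,.22447)))
p=snap("top"); print(T(),tray_pose(p))
# wheel angle from balls, spoke residual
m=((p.max(2)<62)*255).astype(np.uint8); m[:,:240]=0;m[:,305:]=0;m[:190]=0;m[218:]=0
n,l,st,ce=cv2.connectedComponentsWithStats(m)
for i in range(1,n):
    if 6<st[i,4]<60:
        d=ray("top",ce[i],.062)[0]-AX; print("spoke deg",np.rad2deg((np.arctan2(d[1],d[0])-YAW-np.pi)))
# red marks on the dial rim and the gate
hs=cv2.cvtColor(p,cv2.COLOR_RGB2HSV); red=(((hs[:,:,0]<8)|(hs[:,:,0]>172))&(hs[:,:,1]>110))
ys,xs=np.where(red); k=(xs>170)&(xs<240)&(ys>135)&(ys<205); Wd=ray("top",np.c_[xs[k],ys[k]],.0455)[:,:2]-FX
c,s=np.cos(YAW),np.sin(YAW); F=np.c_[Wd@[c,s],Wd@[-s,c]]
for lo,hi in((0,.06),(.06,.106),(.106,.13)):
    g=F[(-F[:,0]>lo)&(-F[:,0]<hi)&(abs(F[:,1])<.06)]; print(lo,len(g),g.mean(0).round(4) if len(g) else 0)
cv2.imwrite("pics/c7.png",cv2.resize(p[120:240,160:440],None,fx=2.8,fy=2.8,interpolation=cv2.INTER_CUBIC)[:,:,::-1])
E
```

```text
widths 0.0252 0.0255 0.0252 t 96.9
tray [ 0.4824 -0.181 ] [0.207 0.116] -0.1
w 0.0249
w 0.025
touch False 0.051450601259650376 w 0.0251
t 101.1
103.5 (array([ 0.48234838, -0.18101884]), (0.20704175531864166, 0.11648762226104736), np.float64(-0.100458697375533))
spoke deg -289.5858124665027
spoke deg -72.75682953133003
spoke deg -361.3909129806437
0 17 [-0.0365  0.0008]
0.06 24 [-0.0899  0.002 ]
0.106 0 0
```

View pics/c7.png

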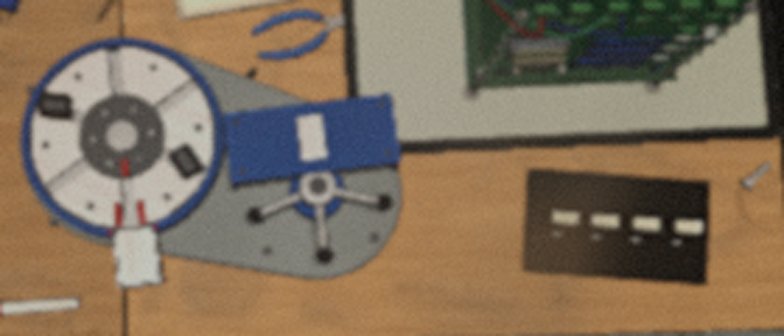

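All four relays stand in the tray and both empty pucks are still in the dial. The red slot is at the gate, less than about 2 mm off centre.

```bash
python3 -c "
from h import *
print(r.finish_job())"
```

```text
the job is handed in; nothing more can be done
None
```

I handed the job in at about 104 s: all four relay pucks are in the tray, both empty pucks are still in the dial, and the red-marked slot is parked about 2 mm or less from the middle of the gate; no verdict was returned.

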